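# Snap the dust cap onto the snack cup's spout and keep it pressed

### The job

Pick up the orange snap cap from the glass and lower it upright over the white spout of the snack cup until you feel it come to rest on the snap bumps, pausing there a moment. Then press straight down until it clicks past the bumps and keep pressing, so that the soft lavender seal under it is squeezed more than halfway down, without ever pressing brutally. Finish while still holding the cap pressed down like that: keep pushing on it, and leave the teether, the rattle and the tin where they are.

Things in the scene. Friction and masses are not known exactly. Their poses are not given: they have to be found in the camera images.
- cap_center (a point): Centre of the loose orange snap cap: round plastic, 37 mm wide, 40 mm tall (this point is 20 mm above its underside), 30 g, standing mouth down on the glass; z points up out of its closed top. Top 14 mm solid; below it a hollow 26 mm deep, 30 mm wide, whose mouth is narrowed to 24 mm by a rounded inner lip 4 mm tall. Any yaw will do.
- spout_tip (a point): Top of the spout of the snack cup: a fixed upright white stud, 21 mm in diameter, with a half-ball top, rising 24 mm from the middle of the cup's white twist cap (80 mm in diameter). z points up. The cup is sage green, 76 mm tall without the spout, fixed on the turntable.
- snap_bumps (a point): Point on the spout's axis level with its four sprung snap bumps (3.5 mm proud), 10 mm below the tip. The cap comes to rest on them with its centre about 22 mm above this point, needs a push of about 10 N to pass, clicks through at 18 mm (the force drops and the bumps draw it down), meets the seal at 14 mm and has the seal fully squeezed at 8 mm.
- seal (a joint): How far the soft lavender seal ring (42 mm in diameter, 8 mm proud of the twist cap, round the foot of the spout) is squeezed down, in m: 0 free, 0.006 fully squeezed. It is a spring of 1.5 N per mm (about 9 N fully squeezed) and comes back up when the cap is not pressed.
- turntable: Fixed round turntable of white plastic, 264 mm in diameter, 20 mm tall, that does not turn; origin at the centre of its underside. The cup stands 65 mm from its centre along its +x axis.
- teether_center (a point): Centre of the ring of the loose lavender silicone teether (ring with two ears), 70 mm long, 12 mm tall, on the turntable. Leave alone.
- rattle_center (a point): Centre of the loose wooden bead rattle, a ring of beads 72 mm wide and 20 mm tall, on the turntable. Leave alone.
- tin_center (a point): Centre of the tiny loose aluminium tin, 40 mm in diameter, 22 mm tall, on the turntable. Leave alone.
Things that resemble listed ones, but are neither listed nor needed, are in the scene too. Of the things that look like the part that bears cap_center, take the one that is farthest from the robot's base at the start.

How it is judged:
On the way, in this order (a step that is already met when the one before it is completed fails the run):
1. the cap rests upright on the snap bumps of the spout, not yet clicked (horizontal distance between cap_center and spout_tip below 0.004 m and z of cap_center in the frame of spout_tip between 0.0082 and 0.0145 m and angle between cap_center's own z axis and vertical below 0.15 rad and contact force between cap and cup above 0.5 N), for 0.15 s.
2. the cap has clicked past the bumps (horizontal distance between cap_center and spout_tip below 0.004 m and z of cap_center in the frame of spout_tip below 0.006 m), for 0.05 s.
At the end, for the whole second after the job is handed in: The cap is clicked onto the spout, upright within 0.15 rad and centred within 4 mm, and the fingers still press it down so that the seal stays squeezed by more than 3 mm of its 6 mm through the last second; teether, rattle and tin within 15 mm of where they began (horizontal distance between cap_center and spout_tip below 0.004 m and z of cap_center in the frame of spout_tip below 0.0025 m and angle between cap_center's own z axis and vertical below 0.15 rad and value of joint seal above 0.003 m and contact force between the fingers and cap above 2 N and linear speed of cap below 0.02 m/s and distance of each of teether_center, rattle_center, tin_center from where it was at the start of the episode below 0.015 m); the arm keeps its last pose, push and grip.
It fails at once if the teether, the rattle or the tin is disturbed (distance of any of teether_center, rattle_center, tin_center from where it was at the start of the episode above 0.02 m).
It fails at once if the cup is pressed brutally, with more than 60 N (contact force between cup and anything else above 60 N).
It also fails if it takes over 58 s, if anything falls off the work surface, if the arm or the gripper's body presses on something with over 40 N, if the wrist force passes 120 N, or if a joint passes its speed limit or range.

### The arm

A 6-joint arm with a two-finger parallel gripper is mounted at the origin on the work surface. World frame = base frame: x ahead of the robot, y to its left, z up, the work surface at z = 0. Lengths are in m, angles in rad, forces in N, time in s.
With the tool pointing down it reaches from about 0.3 to 0.775 m from the base axis. Payload 14.6 kg.
Tool frame: the origin (TCP) lies at the very end of the fingers, on their centre line; the grasp point (between the pads) lies 19 mm behind it; y points along the fingers, x is the direction in which the jaws open and shut, and the axes are right-handed (so a half turn about y gives the same grasp; the last joint's range is limited). The gripper opens to 94 mm and grips with 3 to 60 N. Pads are 16 mm wide; open, the fingers measure 119 mm over their backs; the gripper's body (75 mm by 177 mm) begins 78 mm behind the grasp point.
Start: joints at [-1.294, 0.3, 1.521, -0, 1.321, -0.067], TCP at [0.185, -0.518, 0.205] pointing down, gripper open.
Joint ranges: [-3.03, 3.03], [-0.79, 2.21], [0.23, 2.52], [-1.04, 4.18], [0, 3.07], [-2.55, 2.55]. Speed limits (rad/s): [2.22, 2.22, 2.57, 3.14, 3.14, 3.14].

### API

Orientations are given as [roll, pitch, yaw] about the fixed x, y, z axes, in that order (R = Rz(yaw) Ry(pitch) Rx(roll)).
In Python, from station import * gives the robot as it stands.
- The arm moves only by the tool send_rows, never from a script. Its argument "series" is text: rows parted by semicolons, each of 7 numbers parted by spaces: the turn, a rotation vector about the tool's x, y, z in units of 5 degrees (1.0 is 5 degrees), then the shift along the tool's x, y, z in cm, then the opening, from -1 (shut) to 1 (fully open). A call has exactly 10 rows; each row is the pose to reach, as a shift and turn from the pose commanded when the call began, along the tool's axes at that moment; what a row does not reach only later rows make up. A row lasts 1/12 s, in which the tool goes at most 41.7 mm and 7.16 degrees, less where a joint would pass 70% of its speed; a pose out of reach is approached as far as the arm can. A call with a gripper value outside its range is refused whole. The fingers move at their own pace and stop on an object; "newtons" is the grip in N (left out, the last holds). Time passes only in rows, so rows that repeat a pose let the fingers close, or fill a call up. It gives the time, the measured TCP pose, the force and the opening at its end, in the units of the state.
- get_obs(): the state, without advancing time (a new reading comes with each control period).
- camera(name): name is "side" or "top" or "wrist"; returns the picture (420x560x3 uint8, red, green, blue); there is no depth.
- camera_info(name): a dict with "K" (3x3 intrinsics, pixels), "R" (3x3) and "t" (3): a world point X has camera coordinates R X + t; the wrist camera has in their place "mount" (4x4, takes a point from camera to tool coordinates, whose origin is the TCP and whose axes are the tool frame's). Camera axes: x right, y down, z forward; pixel columns grow to the right and rows downward; lengths in m; the calibration is good to about 2 mm. A picture is of the moment at which its call begins: read the wrist's pose just before it. camera_info takes no time and is no camera call.
- hand_in(): hands the job in, once; it reports no verdict.
The state is a dict: "time_s": time; "qpos": joint angles; "joint_vel": joint speeds; "tau": joint torques, N m; "ee_pos": TCP position; "eef_rot": TCP orientation; "force": force on the tool from outside, world axes, zero at the start; "moment": the same for the moment, N m; "grip_width": finger opening in m.
Only numpy, scipy, OpenCV 4.12 (cv2) and the standard library are available. Lean on these libraries where they do the work, as an engineer would, in place of code of your own. Each camera call takes 0.05 s, during which the arm holds its last target. There are 200 camera calls.

## Working session

There is one attempt and no reset: what is moved stays moved. The work goes in short steps, Python scripts to look and compute and a tool call to move; the robot and the scene stay as the last step left them, time stands still between calls to the robot, and variables do not carry over. Pictures are saved under pics/ and viewed, on a budget of 10 in all, crops included, one or two more only if the job needs it, and the job is handed in when it is done.

Besides the shell and the picture viewer there is one more tool, called after "Call:" in YAML: its name, and indented under it one key for each argument. send_rows: Moves the arm, as the interface text tells. Its arguments: {"type":"object","properties":{"series":{"type":"string"},"newtons":{"type":"number"}},"required":["series"]}

```bash
mkdir -p pics
python3 - <<'E'
from station import *
import cv2,numpy as np
for n in("side","top"):
    cv2.imwrite(f"pics/{n}0.png",cv2.cvtColor(camera(n),cv2.COLOR_RGB2BGR))
    i=camera_info(n);print(n,np.round(i["K"],1).tolist(),np.round(i["R"],3).tolist(),np.round(i["t"],3).tolist())
print(camera_info("wrist"));print(get_obs())
E
```

```text
side [[452.9, 0.0, 280.1], [0.0, 452.9, 207.0], [0.0, 0.0, 1.0]] [[0.991, -0.136, 0.019], [-0.085, -0.718, -0.691], [0.108, 0.682, -0.723]] [-0.561, 0.09, 0.935]
top [[503.9, 0.0, 285.8], [0.0, 503.9, 205.0], [0.0, 0.0, 1.0]] [[-0.029, -1.0, 0.011], [-0.993, 0.027, -0.117], [0.117, -0.014, -0.993]] [-0.034, 0.573, 1.159]
{'K': array([[377.17334517,   0.        , 281.82171623],
       [  0.        , 377.17334517, 209.64949688],
       [  0.        ,   0.        ,   1.        ]]), 'mount': array([[ 9.99999923e-01, -2.81802627e-04,  2.72555464e-04,
        -4.13539642e-04],
       [-3.41915725e-04, -2.86745968e-01,  9.58006593e-01,
        -1.78297790e-01],
       [-1.91814594e-04, -9.58006613e-01, -2.86746043e-01,
         8.41355216e-02],
       [ 0.00000000e+00,  0.00000000e+00,  0.00000000e+00,
         1.00000000e+00]])}
{'time_s': 0.1, 'qpos': array([-1.29358499e+00,  3.00395436e-01,  1.52152900e+00,  6.43278233e-07,
        1.32069675e+00, -6.66182924e-02]), 'joint_vel': array([-0.00173469, -0.00058897, -0.00137578,  0.00018852, -0.00047139,
        0.00088183]), 'tau': array([ 1.56680089e-03, -5.32643831e+01, -3.53285658e+01,  7.09847454e-02,
        2.34783796e-02, -7.84910458e-05]), 'ee_pos': array([ 0.1853246 , -0.51758263,  0.20494987]), 'eef_rot': array([-1.57072724e+00,  1.02620928e-03, -1.22696682e+00]), 'force': array([-0.64882788, -0.02482627, -0.73495501]), 'moment': array([-0.01912909, -0.08557733, -0.00725323]), 'grip_width': 0.09392085269534928}
```

View pics/top0.png

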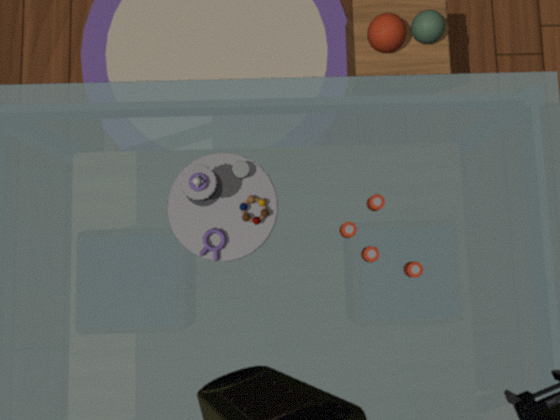

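View pics/side0.png

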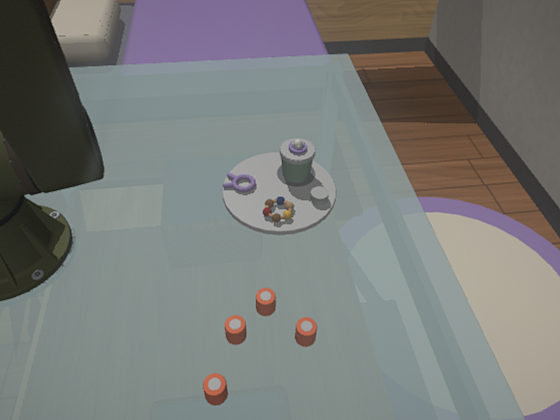

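The top view shows four look-alike orange caps at about (376,202), (348,230), (371,254) and (414,270). The cup is at (200,182), the rattle at (255,210), the teether at (213,240) and the tin at (240,169). In the side view the caps are at (306,330), (266,300), (235,328) and (215,387). Next I locate them and rank them by range from the base.

```bash
cat > h.py <<'E'
from station import *
import cv2,numpy as np
from scipy.spatial.transform import Rotation as Ro
def ray(n,u,v,obs=None):
    i=camera_info(n);d=np.linalg.inv(i["K"])@[u,v,1]
    if n=="wrist":
        M=i["mount"];R=Ro.from_euler("xyz",obs["eef_rot"]).as_matrix()
        return obs["ee_pos"]+R@M[:3,3],R@M[:3,:3]@d
    return -i["R"].T@i["t"],i["R"].T@d
def onz(n,u,v,z,obs=None):
    o,d=ray(n,u,v,obs);return o+d*(z-o[2])/d[2]
def tri(a,b):
    (o1,d1),(o2,d2)=a,b
    s=np.linalg.lstsq(np.c_[d1,-d2],o2-o1,rcond=None)[0]
    p,q=o1+s[0]*d1,o2+s[1]*d2
    return (p+q)/2,np.linalg.norm(p-q)
def blobs(m,amin):
    n,l,s,c=cv2.connectedComponentsWithStats(m.astype(np.uint8))
    return [(c[i].round(1),s[i].tolist()) for i in range(1,n) if s[i][4]>amin]
def orange(im):
    h=cv2.cvtColor(im,cv2.COLOR_RGB2HSV);return ((h[...,0]<15)&(h[...,1]>140)&(h[...,2]>90))
E
python3 - <<'E'
from h import *
for n in("top","side"):
    im=cv2.cvtColor(cv2.imread(f"pics/{n}0.png"),cv2.COLOR_BGR2RGB)
    for c,s in blobs(orange(im),40):
        if s[1]<100: continue
        p=onz(n,s[0]+s[2]/2,s[1]+s[3]/2,.02);print(n,c,s,p.round(3),np.hypot(*p[:2]).round(3))
for nm,a,b in(("spout",(199,181),(298,145)),("tin",(240,169),(320,193)),("rattle",(255,210),(279,210)),("teeth",(214,239),(243,183)),("disc",(222,207),(279,192))):
    print(nm,tri(ray("top",*a),ray("side",*b)))
a=[cv2.resize(cv2.imread("pics/top0.png")[180:290,330:435],None,fx=4,fy=4,interpolation=2),cv2.resize(cv2.imread("pics/top0.png")[145:255,165:270],None,fx=4,fy=4,interpolation=2)]
b=cv2.resize(cv2.imread("pics/side0.png")[130:240,215:345],None,fx=3,fy=3,interpolation=2)
cv2.imwrite("pics/c.png",np.hstack(a)[:, :800])
E
```

```text
top [374.8 202.5] [368, 195, 16, 15, 117] [ 0.574 -0.267  0.02 ] 0.633
top [347.1 229.7] [340, 222, 16, 15, 108] [ 0.511 -0.197  0.02 ] 0.548
top [369.1 253.7] [362, 247, 17, 15, 109] [ 0.45  -0.248  0.02 ] 0.514
top [412.1 269.1] [404, 262, 18, 15, 127] [ 0.412 -0.347  0.02 ] 0.539
side [265.3 296.3] [256, 289, 19, 15, 112] [ 0.512 -0.188  0.02 ] 0.546
side [234.7 324.6] [225, 316, 20, 17, 143] [ 0.452 -0.239  0.02 ] 0.511
side [306.  326.2] [296, 318, 20, 17, 133] [ 0.577 -0.259  0.02 ] 0.632
side [213.9 385. ] [203, 374, 23, 22, 228] [ 0.412 -0.343  0.02 ] 0.536
spout (array([0.62348026, 0.1423824 , 0.10730827]), np.float64(0.0016076217153738004))
tin (array([0.66249626, 0.05602086, 0.03531989]), np.float64(0.0023345526635226667))
rattle (array([0.56464337, 0.02288529, 0.0267022 ]), np.float64(0.003150005765261608))
teeth (array([0.49608322, 0.12144108, 0.02356034]), np.float64(0.0020060069692001063))
disc (array([0.57649314, 0.10395165, 0.00166693]), np.float64(0.0023306803520861275))
```

View pics/c.png

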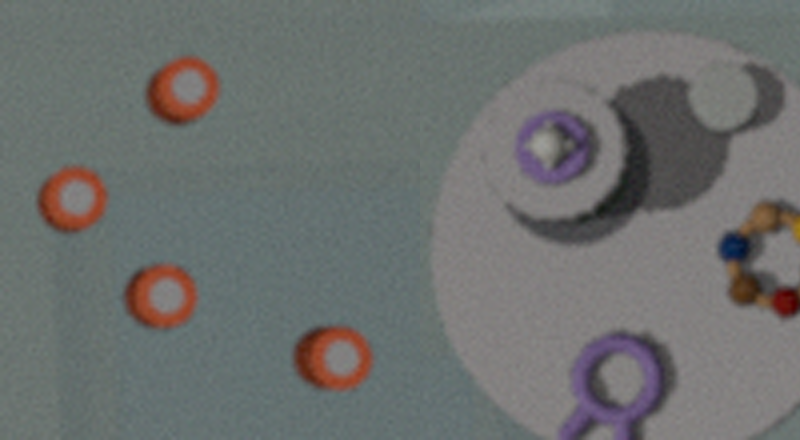

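The crop shows four identical closed-top caps. The farthest from the base is the one at top pixel (376,202): about (0.575,-0.263), range 0.633 against at most 0.548 for the others, so I take that one. The spout is near (0.623,0.142). I move above the cap first.

Call:
send_rows:
  series: "0 0 0 -0.3 0 1.5 1;0 0 0 -1 0 4 1;0 0 0 -1.7 0 7 1;0 0 0 -2.4 0 10 1;0 0 0 -3.1 0 13 1;0 0 0 -3.8 0 16 1;0 0 0 -4.6 0.5 19 1;0 0 0 -5.3 1 22 1;0 0 0 -6 1.5 25 1;0 0 0 -6.7 2 28 1"
  newtons: 40

```text
time_s: 0.93
ee_pos: [0.4275, -0.3592, 0.185]
eef_rot: [-1.571, 0.0, -1.227]
force: [-0.3, -0.8, 0.6]
grip_width: 0.094
```

Call:
send_rows:
  series: "0 0 0 -0.7 0.5 3 0.4;0 0 0 -1.4 1 6 0.4;0 0 0 -2.1 1.5 9 0.4;0 0 0 -2.8 2 12 0.4;0 0 0 -3.4 2.5 14.5 0.4;0 0 0 -3.9 3 16.4 0.4;0 0 0 -4.2 3 17.3 0.4;0 0 0 -4.2 3 17.3 0.4;0 0 0 -4.2 3 17.3 0.4;0 0 0 -4.2 3 17.3 0.4"

```text
time_s: 1.77
ee_pos: [0.5744, -0.2634, 0.1558]
eef_rot: [-1.571, -0.0, -1.228]
force: [-0.0, 0.4, 0.6]
grip_width: 0.0658
```

Run:
```python
from h import *
o=get_obs();im=camera("wrist");cv2.imwrite("pics/w1.png",im[...,::-1])
print(o["ee_pos"],o["eef_rot"],o["force"])
for c,s in blobs(orange(im),150):
    print(c,s,onz("wrist",s[0]+s[2]/2,s[1]+s[3]/2,.02,o).round(4))
```

```text
[ 0.57440273 -0.26335905  0.15582542] [-1.57073321e+00 -3.09285872e-04 -1.22791867e+00] [-0.03895531  0.37601979  0.58396463]
[284.2 200.7] [264, 176, 43, 51, 1119] [ 0.573  -0.2669  0.02  ]
[182.2 240.1] [163, 215, 43, 52, 873] [ 0.5084 -0.1945  0.02  ]
[221.5 317.2] [202, 285, 38, 54, 719] [ 0.4505 -0.2462  0.02  ]
```

View pics/w1.png

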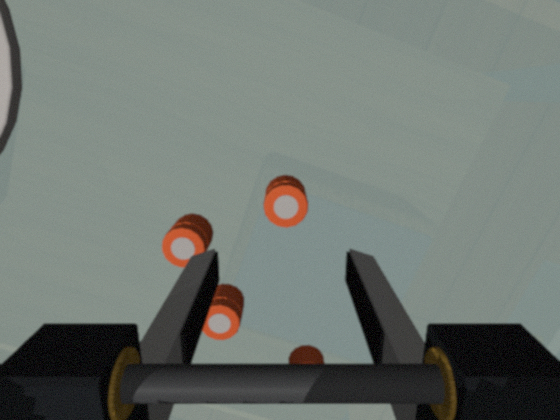

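The wrist view shows the chosen cap with its top at about (286,206), nearly centred between the fingers (near column 282). The darker part above it may be its reflection in the glass. I refine using the pale label on the z=0.04 plane.

Run:
```python
from h import *
o=get_obs();R=Ro.from_euler("xyz",o["eef_rot"]).as_matrix()
im=cv2.imread("pics/w1.png")[...,::-1].copy();h=cv2.cvtColor(im,cv2.COLOR_RGB2HSV)
m=orange(im)&(h[...,2]>190)
print(h[206,286],h[190,286],h[218,286])
for c,s in blobs(m,150): 
    p=onz("wrist",s[0]+s[2]/2,s[1]+s[3]/2,.04,o);print("ring",c,s,p.round(4),(R.T@(p-o["ee_pos"])*100).round(2))
t=cv2.cvtColor(cv2.imread("pics/top0.png"),cv2.COLOR_BGR2RGB)
sp=h
lab=(h[...,1]<60)&(h[...,2]>170)
for c,s in blobs(lab[180:230,260:310],80):
    p=onz("wrist",c[0]+260,c[1]+180,.04,o);print("label",c+[260,180],s,p.round(4),(R.T@(p-o["ee_pos"])*100).round(2))
```

```text
[ 13  14 162] [  8 185 197] [  6  77 175]
ring [282.4 204.3] [265, 187, 40, 39, 593] [ 0.574 -0.266  0.04 ] [ 0.23 11.59 -0.13]
ring [177.3 244.1] [163, 229, 38, 37, 435] [ 0.5113 -0.1967  0.04  ] [-8.41 11.59 -3.71]
```

Call:
send_rows:
  series: "0 0 0 0.1 1 0 0.4;0 0 0 0.27 3 -0.1 0.4;0 0 0 0.27 5.5 -0.1 0.4;0 0 0 0.27 8 -0.1 0.4;0 0 0 0.27 10.5 -0.1 0.4;0 0 0 0.27 12.5 -0.1 0.4;0 0 0 0.27 13.8 -0.1 0.4;0 0 0 0.27 14.3 -0.1 0.4;0 0 0 0.27 14.3 -0.1 0.4;0 0 0 0.27 14.3 -0.1 0.4"

```text
time_s: 2.65
ee_pos: [0.5754, -0.2658, 0.0133]
eef_rot: [-1.57, -0.001, -1.227]
force: [-0.6, -0.3, -0.5]
grip_width: 0.0655
```

Call:
send_rows:
  series: "0 0 0 0 0 0 0;0 0 0 0 0 0 -0.2;0 0 0 0 0 0 -0.4;0 0 0 0 0 0 -0.6;0 0 0 0 0 0 -0.8;0 0 0 0 0 0 -1;0 0 0 0 0 0 -1;0 0 0 0 0 0 -1;0 0 0 0 0 0 -1;0 0 0 0 0 0 -1"

```text
time_s: 3.48
ee_pos: [0.5753, -0.2654, 0.0128]
eef_rot: [-1.57, -0.0, -1.227]
force: [-0.7, 0.5, 5.2]
grip_width: 0.0362
```

Call:
send_rows:
  series: "0 0 0 0 -1 0 -1;0 0 0 0 -3 0 -1;0 0 0 0 -5.5 0 -1;0 0 0 0 -8 0 -1;0 0 0 -1 -10.5 0.5 -1;0 0 0 -3 -13 1.2 -1;0 0 0 -5.5 -15.5 2.2 -1;0 0 0 -8 -17.5 3.2 -1;0 0 0 -10.5 -18.5 4.2 -1;0 0 0 -13 -19 5.2 -1"
  newtons: 45

```text
time_s: 4.32
ee_pos: [0.5805, -0.1243, 0.205]
eef_rot: [-1.568, -0.002, -1.227]
force: [-0.1, 0.2, -1.0]
grip_width: 0.0364
```

Call:
send_rows:
  series: "0 0 0 -2.5 0 1 -1;0 0 0 -5 0 2 -1;0 0 0 -7.5 0 3 -1;0 0 0 -10 0 4 -1;0 0 0 -12.5 0 5 -1;0 0 0 -15 0 6 -1;0 0 0 -17.5 0 7 -1;0 0 0 -20 0 7.5 -1;0 0 0 -22 0 7.8 -1;0 0 0 -23.5 0 7.8 -1"

```text
time_s: 5.15
ee_pos: [0.574, 0.1238, 0.2027]
eef_rot: [-1.571, 0.0, -1.226]
force: [0.6, -0.6, 0.0]
grip_width: 0.0362
```

Call:
send_rows:
  series: "0 0 0 -0.3 0 0 -1;0 0 0 -0.3 0 0 -1;0 0 0 -0.3 0 0 -1;0 0 0 -0.3 0 0 -1;0 0 0 -0.3 0 0 -1;0 0 0 -0.3 0 0 -1;0 0 0 -0.3 0 0 -1;0 0 0 -0.3 0 0 -1;0 0 0 -0.3 0 0 -1;0 0 0 -0.3 0 0 -1"

```text
time_s: 5.98
ee_pos: [0.5735, 0.1249, 0.2024]
eef_rot: [-1.571, 0.0, -1.227]
force: [-0.8, -0.0, -0.8]
grip_width: 0.0363
```

Run:
```python
from h import *
o=get_obs();im=camera("wrist");cv2.imwrite("pics/w2.png",im[...,::-1])
print(o["ee_pos"],o["eef_rot"],o["force"],o["grip_width"])
M=camera_info("wrist")["mount"]
R=Ro.from_euler("xyz",o["eef_rot"]).as_matrix()
K=camera_info("wrist")["K"]
for P in([.6235,.1424,.12],[.6235,.1424,.096]):
    c=M[:3,:3].T@(R.T@(P-o["ee_pos"])-M[:3,3]);print((K@c/c[2])[:2])
for c,s in blobs(orange(im),150): print(c,s)
```

```text
[0.57346176 0.12487321 0.20242753] [-1.57083200e+00  2.64225055e-05 -1.22706482e+00] [-7.53885890e-01 -6.69289721e-04 -7.68899753e-01] 0.036298091086979616
[282.83500201 144.1085983 ]
[282.74215793 140.24238536]
[273.6 247. ] [248, 229, 70, 41, 495]
[368.4 255.3] [360, 248, 19, 16, 217]
[281.7 290.4] [243, 256, 79, 72, 2866]
[518.4 323.3] [510, 311, 19, 28, 298]
[544.4 342.5] [531, 329, 29, 29, 399]
```

View pics/w2.png

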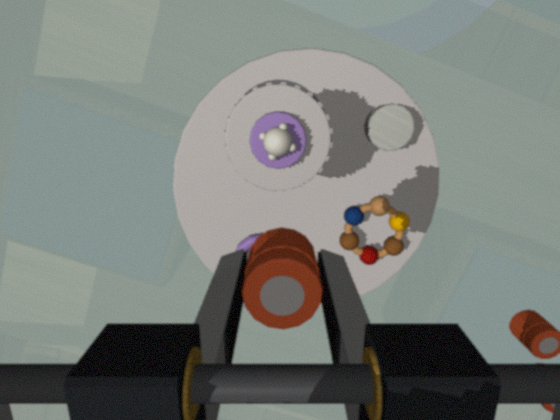

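The wrist view shows the cap held upright between the pads, with its top at about (282,291). The spout ball is near (278,141), ringed by the lavender seal. I measure both in the tool frame.

Run:
```python
from h import *
o=get_obs();R=Ro.from_euler("xyz",o["eef_rot"]).as_matrix()
im=cv2.imread("pics/w2.png")[...,::-1].copy();h=cv2.cvtColor(im,cv2.COLOR_RGB2HSV)
def T(u,v,z): 
    p=onz("wrist",u,v,z,o);return p.round(4),(R.T@(p-o["ee_pos"])*100).round(2)
lav=((h[...,0]>118)&(h[...,0]<150)&(h[...,1]>70)).astype(np.uint8);lav[210:]=0
n=cv2.findNonZero(lav)
cs=max(cv2.findContours(lav,0,2)[0],key=cv2.contourArea);e=cv2.fitEllipse(cv2.convexHull(cs));print("seal",e,T(*e[0],.104))
b=((h[...,1]<45)&(h[...,2]>150)).astype(np.uint8);x,y,w,hh=cv2.boundingRect(cs)
k=np.zeros_like(b);cv2.circle(k,(int(e[0][0]),int(e[0][1])),15,1,-1);b=cv2.morphologyEx(b&k,2,np.ones((7,7)))
for c,s in blobs(b,50): print("ball",c,s,T(*c,.1095),T(*c,.115))
lab=((h[...,1]<60)).astype(np.uint8);z=o["ee_pos"][2]+.0272
for c,s in blobs(lab[270:320,255:310],200): print("label",c+[255,270],s,T(*(c+[255,270]),z))
print("captop",T(282,290,z))
```

```text
seal ((277.85162353515625, 139.66673278808594), (53.92850875854492, 54.649845123291016), 156.14596557617188) (array([0.6235, 0.1462, 0.104 ]), array([-0.32,  9.84,  5.43]))
ball [273.6 140.9] [263, 130, 22, 23, 427] (array([0.6222, 0.1489, 0.1095]), array([-0.62,  9.29,  5.4 ])) (array([0.6229, 0.149 , 0.115 ]), array([-0.61,  8.74,  5.46]))
label [281.8 295.2] [6, 6, 43, 39, 1314] (array([0.5722, 0.1249, 0.2296]), array([-0.04, -2.72, -0.12]))
captop (array([0.5747, 0.1257, 0.2296]), array([-0.03, -2.72,  0.14]))
```

Call:
send_rows:
  series: "0 0 0 0 0.3 0.3 -1;0 0 0 -0.1 1 0.8 -1;0 0 0 -0.2 1.7 1.4 -1;0 0 0 -0.25 2.4 2 -1;0 0 0 -0.25 3 2.4 -1;0 0 0 -0.25 3.4 2.5 -1;0 0 0 -0.25 3.5 2.5 -1;0 0 0 -0.25 3.5 2.5 -1;0 0 0 -0.25 3.5 2.5 -1;0 0 0 -0.25 3.5 2.5 -1"

```text
time_s: 6.87
ee_pos: [0.5962, 0.1356, 0.1679]
eef_rot: [-1.57, -0.0, -1.227]
force: [0.2, 0.4, -0.6]
grip_width: 0.0364
```

Run:
```python
from h import *
o=get_obs();im=camera("wrist");cv2.imwrite("pics/w3.png",im[...,::-1])
s,t=camera("side"),camera("top")
cv2.imwrite("pics/w3m.png",np.hstack([im[100:300,180:380],cv2.resize(s[110:190,250:350],None,fx=2.5,fy=2.5,interpolation=2),cv2.resize(t[150:220,165:235],(200,200),interpolation=2)])[...,::-1])
R=Ro.from_euler("xyz",o["eef_rot"]).as_matrix()
h=cv2.cvtColor(im,cv2.COLOR_RGB2HSV)
def T(u,v,z): 
    p=onz("wrist",u,v,z,o);return p.round(4),(R.T@(p-o["ee_pos"])*100).round(2)
lav=((h[...,0]>118)&(h[...,0]<150)&(h[...,1]>70)).astype(np.uint8)
cs=max(cv2.findContours(lav,0,2)[0],key=cv2.contourArea);e=cv2.fitEllipse(cv2.convexHull(cs));print("seal",cv2.boundingRect(cs),e,T(*e[0],.104))
lab=((h[...,1]<60)).astype(np.uint8);z=o["ee_pos"][2]+.0272
for c,q in blobs(lab[270:320,255:310],200): print("label",c+[255,270],q,T(*(c+[255,270]),z))
```

```text
seal (251, 154, 61, 59) ((281.1747741699219, 183.11468505859375), (58.971580505371094, 60.05183410644531), 91.54194641113281) (array([0.6241, 0.1464, 0.104 ]), array([-0.08,  6.4 ,  2.98]))
label [281.8 295.1] [5, 6, 44, 39, 1314] (array([0.595 , 0.1356, 0.1951]), array([-0.04, -2.72, -0.11]))
```

View pics/w3m.png

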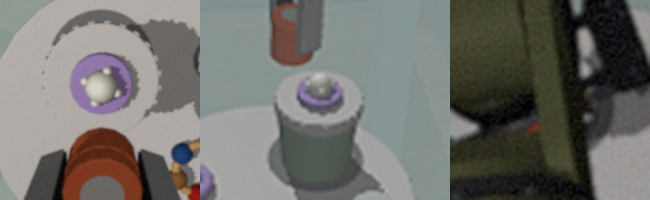

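The close view and the side view agree: the cap hangs upright and the spout is clear. It sits 3.1 cm ahead along tool z and in line in x. I move over it and check the alignment from the side camera.

Call:
send_rows:
  series: "0 0 0 0 0 0.3 -1;0 0 0 0 0 0.9 -1;0 0 0 0 0 1.6 -1;0 0 0 -0.04 0.2 2.3 -1;0 0 0 -0.04 0.7 2.8 -1;0 0 0 -0.04 1.2 3.08 -1;0 0 0 -0.04 1.6 3.08 -1;0 0 0 -0.04 1.8 3.08 -1;0 0 0 -0.04 1.8 3.08 -1;0 0 0 -0.04 1.8 3.08 -1"

```text
time_s: 7.85
ee_pos: [0.6249, 0.1464, 0.1494]
eef_rot: [-1.571, 0.0, -1.227]
force: [-0.7, -0.0, -0.4]
grip_width: 0.0364
```

Run:
```python
from h import *
o=get_obs();s=camera("side");print(o["ee_pos"],o["force"])
cv2.imwrite("pics/s4.png",cv2.resize(s[90:200,240:360],None,fx=6,fy=5.4,interpolation=2)[...,::-1])
i=camera_info("side")
for z in(.104,.12,.146,.18):
    P=np.r_[o["ee_pos"][:2],z];c=i["K"]@(i["R"]@P+i["t"]);print(z,c[:2]/c[2])
h=cv2.cvtColor(s,cv2.COLOR_RGB2HSV)
for c,q in blobs(orange(s)[90:200,240:360],30): print("or",c+[240,90],q)
for c,q in blobs(((h[...,0]>118)&(h[...,0]<150)&(h[...,1]>60))[90:160,270:360],10): print("lav",c+[270,90],q)
s0=cv2.imread("pics/side0.png")[...,::-1].copy();h=cv2.cvtColor(s0,cv2.COLOR_RGB2HSV)
for c,q in blobs(((h[...,0]>118)&(h[...,0]<150)&(h[...,1]>60))[130:165,270:330],10): print("lav0",c+[270,130],q)
```

```text
[0.62488388 0.14639923 0.14944448] [-0.74311288 -0.02259311 -0.44730439]
0.104 [297.90076445 145.05320237]
0.12 [298.23985439 139.41921572]
0.146 [298.80766854 129.98497161]
0.18 [299.58334005 117.09717287]
lav [291.  147.2] [19, 53, 6, 8, 24]
lav0 [296.5 148.1] [19, 13, 17, 9, 49]
```

View pics/s4.png

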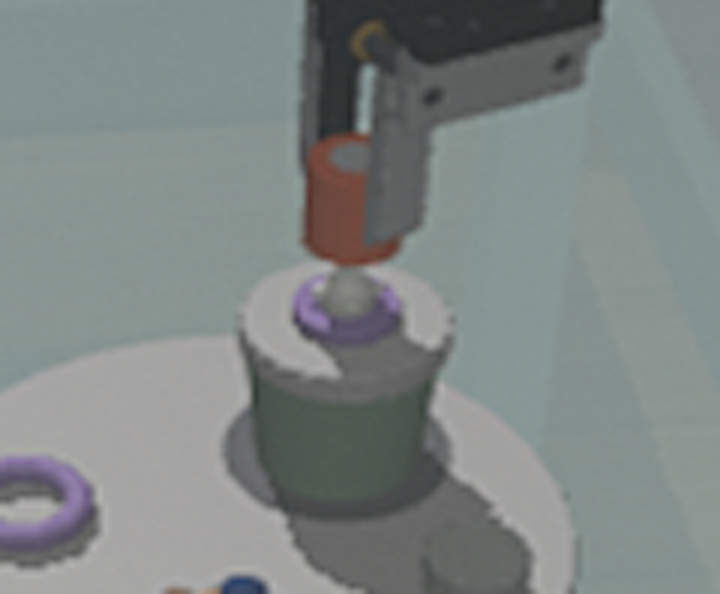

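The side view shows the cap directly over the spout: cap columns 305–400 and spout about 349 in the crop, under 1 mm off. I lower it gently.

Call:
send_rows:
  series: "0 0 0 0 0.2 0 -1;0 0 0 0 0.4 0 -1;0 0 0 0 0.6 0 -1;0 0 0 0 0.8 0 -1;0 0 0 0 1.0 0 -1;0 0 0 0 1.2 0 -1;0 0 0 0 1.4 0 -1;0 0 0 0 1.6 0 -1;0 0 0 0 1.8 0 -1;0 0 0 0 1.9 0 -1"

```text
time_s: 8.73
ee_pos: [0.6249, 0.1464, 0.1301]
eef_rot: [-1.571, 0.0, -1.227]
force: [0.2, 0.5, -0.6]
grip_width: 0.0365
```

Call:
send_rows:
  series: "0 0 0 0 0.04 0 -1;0 0 0 0 0.08 0 -1;0 0 0 0 0.12 0 -1;0 0 0 0 0.16 0 -1;0 0 0 0 0.2 0 -1;0 0 0 0 0.23 0 -1;0 0 0 0 0.26 0 -1;0 0 0 0 0.28 0 -1;0 0 0 0 0.3 0 -1;0 0 0 0 0.3 0 -1"

```text
time_s: 9.57
ee_pos: [0.625, 0.1465, 0.1274]
eef_rot: [-1.571, 0.0, -1.227]
force: [-0.7, -1.0, -0.8]
grip_width: 0.0362
```

Call:
send_rows:
  series: "0 0 0 0 0.02 0 -1;0 0 0 0 0.04 0 -1;0 0 0 0 0.06 0 -1;0 0 0 0 0.08 0 -1;0 0 0 0 0.1 0 -1;0 0 0 0 0.12 0 -1;0 0 0 0 0.14 0 -1;0 0 0 0 0.15 0 -1;0 0 0 0 0.15 0 -1;0 0 0 0 0.15 0 -1"

```text
time_s: 10.4
ee_pos: [0.625, 0.1464, 0.126]
eef_rot: [-1.571, -0.0, -1.227]
force: [0.2, -0.7, 0.3]
grip_width: 0.0366
```

Call:
send_rows:
  series: "0 0 0 0 0.02 0 -1;0 0 0 0 0.04 0 -1;0 0 0 0 0.06 0 -1;0 0 0 0 0.08 0 -1;0 0 0 0 0.1 0 -1;0 0 0 0 0.1 0 -1;0 0 0 0 0.1 0 -1;0 0 0 0 0.1 0 -1;0 0 0 0 0.1 0 -1;0 0 0 0 0.1 0 -1"

```text
time_s: 11.23
ee_pos: [0.625, 0.1465, 0.1249]
eef_rot: [-1.571, 0.0, -1.227]
force: [0.4, -0.1, -0.1]
grip_width: 0.0361
```

Call:
send_rows:
  series: "0 0 0 0 0.02 0 -1;0 0 0 0 0.04 0 -1;0 0 0 0 0.06 0 -1;0 0 0 0 0.08 0 -1;0 0 0 0 0.1 0 -1;0 0 0 0 0.1 0 -1;0 0 0 0 0.1 0 -1;0 0 0 0 0.1 0 -1;0 0 0 0 0.1 0 -1;0 0 0 0 0.1 0 -1"

```text
time_s: 12.07
ee_pos: [0.6251, 0.1465, 0.1244]
eef_rot: [-1.57, -0.0, -1.227]
force: [-1.6, -0.6, 5.6]
grip_width: 0.0366
```

There is contact at 5.6 N with the cap centre at about z=0.1316, which matches resting on the bumps. I pause there.

Call:
send_rows:
  series: "0 0 0 0 0 0 -1;0 0 0 0 0 0 -1;0 0 0 0 0 0 -1;0 0 0 0 0 0 -1;0 0 0 0 0 0 -1;0 0 0 0 0 0 -1;0 0 0 0 0 0 -1;0 0 0 0 0 0 -1;0 0 0 0 0 0 -1;0 0 0 0 0 0 -1"
  newtons: 60

```text
time_s: 12.9
ee_pos: [0.6251, 0.1465, 0.1244]
eef_rot: [-1.57, -0.0, -1.227]
force: [-1.7, -0.7, 4.9]
grip_width: 0.0361
```

```bash
python3 -c "
from h import *
o=get_obs();print(o['ee_pos'],o['force'],o['moment'],o['grip_width'])"
```

```text
[0.62510778 0.14646083 0.1243838 ] [-1.6990252  -0.74854149  4.87652058] [-0.06899632  0.42844253  0.00166794] 0.03612083419027049
```

Call:
send_rows:
  series: "0 0 0 0 0.05 0 -1;0 0 0 0 0.1 0 -1;0 0 0 0 0.15 0 -1;0 0 0 0 0.2 0 -1;0 0 0 0 0.25 0 -1;0 0 0 0 0.3 0 -1;0 0 0 0 0.35 0 -1;0 0 0 0 0.4 0 -1;0 0 0 0 0.45 0 -1;0 0 0 0 0.5 0 -1"

```text
time_s: 13.73
ee_pos: [0.6247, 0.1464, 0.1183]
eef_rot: [-1.572, 0.0, -1.227]
force: [-0.6, 0.1, -4.1]
grip_width: 0.0358
```

Call:
send_rows:
  series: "0 0 0 0 0.05 0 -1;0 0 0 0 0.1 0 -1;0 0 0 0 0.15 0 -1;0 0 0 0 0.2 0 -1;0 0 0 0 0.25 0 -1;0 0 0 0 0.3 0 -1;0 0 0 0 0.35 0 -1;0 0 0 0 0.4 0 -1;0 0 0 0 0.4 0 -1;0 0 0 0 0.4 0 -1"

```text
time_s: 14.57
ee_pos: [0.6252, 0.1465, 0.1153]
eef_rot: [-1.57, -0.0, -1.227]
force: [1.1, -0.7, 2.5]
grip_width: 0.0361
```

It clicked: the force dropped to -4 N as the bumps drew the cap down, and it now reads 2.5 N, about 1.7 mm of seal. I press further.

Call:
send_rows:
  series: "0 0 0 0 0.05 0 -1;0 0 0 0 0.1 0 -1;0 0 0 0 0.15 0 -1;0 0 0 0 0.2 0 -1;0 0 0 0 0.25 0 -1;0 0 0 0 0.3 0 -1;0 0 0 0 0.35 0 -1;0 0 0 0 0.4 0 -1;0 0 0 0 0.4 0 -1;0 0 0 0 0.4 0 -1"

```text
time_s: 15.4
ee_pos: [0.6253, 0.1465, 0.1116]
eef_rot: [-1.57, -0.0, -1.227]
force: [-0.3, -0.1, 7.4]
grip_width: 0.036
```

Call:
send_rows:
  series: "0 0 0 0 0.02 0 -1;0 0 0 0 0.05 0 -1;0 0 0 0 0.05 0 -1;0 0 0 0 0.05 0 -1;0 0 0 0 0.05 0 -1;0 0 0 0 0.05 0 -1;0 0 0 0 0.05 0 -1;0 0 0 0 0.05 0 -1;0 0 0 0 0.05 0 -1;0 0 0 0 0.05 0 -1"

```text
time_s: 16.23
ee_pos: [0.6253, 0.1465, 0.1112]
eef_rot: [-1.57, -0.0, -1.227]
force: [-1.0, 0.4, 8.1]
grip_width: 0.0361
```

Run:
```python
from h import *
o=get_obs();s=camera("side");print(o["ee_pos"],o["force"],o["grip_width"])
cv2.imwrite("pics/s5.png",cv2.resize(s[90:240,215:345],None,fx=4,fy=4,interpolation=2)[...,::-1])
```

```text
[0.6252988  0.14647157 0.11119059] [-0.99058591  0.39967828  8.10600802] 0.03611876477811562
```

View pics/s5.png

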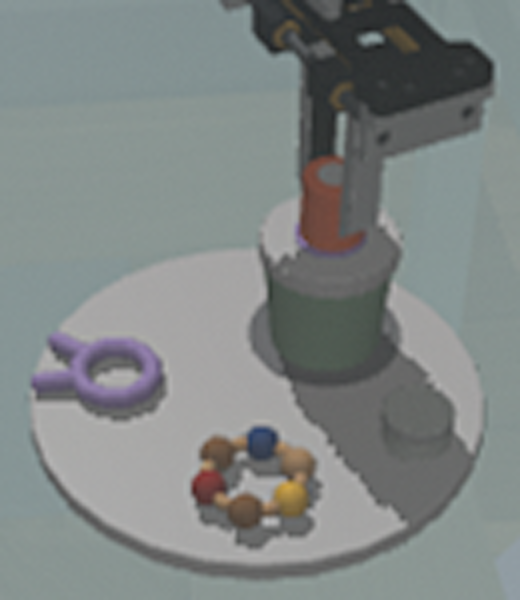

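The side view shows the cap seated upright at about (332,205) on the seal, still held. The teether, rattle and tin look undisturbed. I hand in.

```bash
python3 -c "
from station import *
print(hand_in());o=get_obs();print(o['ee_pos'],o['force'])"
```

```text
the job is handed in; nothing more can be done
None
the job is handed in; nothing more can be done
```

I snapped the orange cap onto the spout and handed the job in at about 16 s, with the gripper still pressing it down. The hand-in gave no verdict.

- **Cap choice:** of the four look-alike caps I took the one farthest from the base, at 0.633 m (the next was about 0.548 m).
- **Rest on the bumps:** the cap came to rest with about 5 N on the wrist and its centre near z = 0.132 m, as expected. I paused there for about a second.
- **Click:** pressing straight down, the force fell to about -4 N as the bumps drew the cap in.
- **Final hold:** the wrist read 8.1 N with the cap centre near z = 0.118 m. By my estimate that squeezes the seal about 5.4 mm of its 6 mm; I could not measure the seal directly.
- **Force limit:** the highest force I read was about 8 N, but readings came only at the end of each move, so a brief peak in between would not show.
- **Last picture:** the side view showed the cap upright on the seal and the teether, rattle and tin apparently where they began. I judged those three by eye, not by measurement.
- **Disagreement:** the first position for the spout, from the top and side cameras, was about 4 mm off the wrist camera's in y. I used the wrist camera's value. The side camera showed the cap centred to under 1 mm, but only along x, so y rested on the wrist camera alone.

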